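Line up valve spring retainers along the bench fence by tipping their tray

ROBOT

A 7-joint arm with a two-finger parallel gripper is mounted at the origin on the work surface. World frame = base frame: x ahead of the robot, y to its left, z up, the work surface at z = 0. Lengths are in m, angles in rad, forces in N, time in s.
With the tool pointing down it reaches from about 0.4 to 0.85 m from the base axis. Payload 10.4 kg.
Tool frame: the origin (TCP) lies between the finger pads; the fingertips stand 17 mm ahead of it and the grasp point (between the pads) lies 2 mm behind it; x points along the fingers, y is the direction in which the jaws open and shut, and the axes are right-handed (so a half turn about x gives the same grasp; the last joint's range is limited). The gripper opens to 87 mm and grips with 3 to 60 N. Pads are 19 mm wide; open, the fingers measure 117 mm over their backs; the gripper's body (75 mm by 190 mm) begins 51 mm behind the grasp point.
Start: joints at [1.278, 0.332, -0.065, 1.46, 0.022, 1.35, -0.088], TCP at [0.167, -0.602, 0.24] pointing down, gripper open.
Joint ranges: [-2.6, 2.6], [-0.5, 2.12], [-1.47, 1.34], [0.16, 2.42], [-1.27, 4.41], [0.06, 2.06], [-2.6, 2.6]. Speed limits (rad/s): [2.22, 2.22, 2.79, 2.79, 3.14, 3.14, 3.14].

INTERFACE

Orientations are given as a unit quaternion [x, y, z, w].
In Python, from bench import r, optics, close_job gives the robot as it stands.
- The arm moves only by the shell command python3 -m inch 'ROWS' [OPENING] [FORCE]. ROWS is JSON, a list of rows, each an object with "translation": the shift along the tool's x, y, z in cm, a list of three; "spin": the turn about the tool's x in degrees. In form: [{"translation": [tx, ty, tz], "spin": spin}, ...]. A call has 1 to 20 rows; each row shifts and turns the pose as measured when the row begins, along the tool's axes as they then stand; what a row does not reach is not made up. A row lasts 1/8 s, in which the tool goes at most 62.5 mm and 10.7 degrees, less where a joint would pass 70% of its speed; a pose out of reach is approached as far as the arm can. A call is refused whole if a number of a shift passes 6.25 or a number of a turn 10.7, either way. A call with a gripper value outside its range is refused whole. OPENING is the closure, from 0 (fully open) to 1 (shut), set as the call begins (- or left out, the last holds). The fingers move at their own pace and stop on an object; FORCE is the grip in N (left out, the last holds). Time passes only in rows, so rows that do not move let the fingers close. It gives the time, the measured TCP pose, the force and the opening at its end, in the units of the state.
- r.read_state(): the state, without advancing time (a new reading comes with each control period).
- optics.camera(name): name is "scene" or "top" or "wrist"; returns the picture (420x560x3 uint8, red, green, blue); there is no depth.
- optics.camera_model(name): a dict with "camera_matrix" (3x3 intrinsics, pixels), "world_from_camera" (4x4, takes a point from camera to world coordinates); the wrist camera has in their place "tool_from_camera" (4x4, takes a point from camera to tool coordinates, whose origin is the TCP and whose axes are the tool frame's). Camera axes: x right, y down, z forward; pixel columns grow to the right and rows downward; lengths in m; the calibration is good to about 2 mm. A picture is of the moment at which its call begins: read the wrist's pose just before it. camera_model takes no time and is no camera call.
- close_job(): hands the job in, once; it reports no verdict.
The state is a dict: "time": time; "joint_positions": joint angles; "joint_vel": joint speeds; "joint_torque": joint torques, N m; "ee_pos": TCP position; "eef_rot": TCP orientation; "ft_force": force on the tool from outside, world axes, zero at the start; "torque": the same for the moment, N m; "width": finger opening in m.
Only numpy, scipy, OpenCV 4.12 (cv2) and the standard library are available. Lean on these libraries where they do the work, as an engineer would, in place of code of your own. Each camera call takes 0.05 s, during which the arm holds its last target.

TASK

Slide the aluminium tray flat along the bench until its open side presses lightly and squarely against the yellow fence, without ramming it, and keep it pressed there for a moment. Then lift the tray by its red bar, slowly tipping it against the fence (no steeper than about 35 degrees), until all five valve spring retainers have slid gently, not slammed, down into a single row at the fence; lay the tray flat again, its open edge still tight and square against the fence and the row in place, and let go. Do not touch the retainers with the gripper, and leave the two standing valves and the spray can as they are.

Things in the scene. Friction and masses are not known exactly. Their poses are not given: they have to be found in the camera images.
- fence: yellow bench fence screwed to the bench, 320 mm long, 34 mm high. Origin on the bench at the middle of the foot of its face; its y axis runs along the face, its x axis points away from the tray side (from the face into the fence), z up. The face is upright for the lowest 6 mm and then leans back (away from the tray) by 20 degrees.
- tray: loose aluminium tray, about 0.6 kg (unknown within 20 %), floor 150 mm (x) by 250 mm (y) and 4 mm thick, 16 mm high walls on its -x, +y and -y sides, open (no wall) on its +x side. Origin at the centre of its underside, z up. Not reported while held.
- tray_grip (a point): middle of the tray's red lifting bar: a round bar 12 mm thick and 100 mm long that lies along the tray's y axis, 50 mm above the tray's underside and 185 mm behind its open edge (tray frame x = -110 mm). It can be pinched from above, and turns in the grip as the tray tilts. Axes as the tray's.
- tray_edge (a point): middle of the tray's open edge, at the underside (tray frame x = +75 mm, z = 0). The tray tips about this edge. Axes as the tray's.
- retainer0_center (a point): dark steel valve spring retainer lying flat, loose in the tray: flange 32 mm across and 5 mm thick, hub 20 mm across on top, 10 mm high in all, 35 g, lightly oiled: it starts to slide at a tray tilt somewhere between 10 and 28 degrees, unknown and different for each retainer. Point at its centre, half-way up. z axis is its own axis.
- retainer1_center (a point): dark steel valve spring retainer lying flat, loose in the tray: flange 32 mm across and 5 mm thick, hub 20 mm across on top, 10 mm high in all, 35 g, lightly oiled: it starts to slide at a tray tilt somewhere between 10 and 28 degrees, unknown and different for each retainer. Point at its centre, half-way up. z axis is its own axis.
- retainer2_center (a point): dark steel valve spring retainer lying flat, loose in the tray: flange 32 mm across and 5 mm thick, hub 20 mm across on top, 10 mm high in all, 35 g, lightly oiled: it starts to slide at a tray tilt somewhere between 10 and 28 degrees, unknown and different for each retainer. Point at its centre, half-way up. z axis is its own axis.
- retainer3_center (a point): dark steel valve spring retainer lying flat, loose in the tray: flange 32 mm across and 5 mm thick, hub 20 mm across on top, 10 mm high in all, 35 g, lightly oiled: it starts to slide at a tray tilt somewhere between 10 and 28 degrees, unknown and different for each retainer. Point at its centre, half-way up. z axis is its own axis.
- retainer4_center (a point): dark steel valve spring retainer lying flat, loose in the tray: flange 32 mm across and 5 mm thick, hub 20 mm across on top, 10 mm high in all, 35 g, lightly oiled: it starts to slide at a tray tilt somewhere between 10 and 28 degrees, unknown and different for each retainer. Point at its centre, half-way up. z axis is its own axis.
- valve_a_center (a point): bright engine valve standing on its head, head 38 mm across, 105 mm tall; point on its axis 52 mm up. Bystander.
- valve_b_center (a point): sooty dark engine valve standing on its head, same size; point on its axis 52 mm up. Bystander.
- spray_can_center (a point): white spray can with a blue band and red cap, 53 mm across, 158 mm tall; point at its centre, 79 mm up. Bystander.
Mind the look-alikes: they are no part of the job. What is shaped like the part that bears retainer0_center but brown or orange is not meant.

How it is judged:
On the way, in this order (a step that is already met when the one before it is completed fails the run):
1. the tray's open edge is against the fence (within 6 mm, square within 0.05 rad) pressed on it with over 1 N, with the tray still flat (tilt under 0.08 rad) (x of tray_edge in the frame of fence above -0.006 m and angle between the y axis of tray and the y axis of fence, either way round below 0.05 rad and contact force between tray and fence above 1 N and angle between tray's own z axis and vertical below 0.08 rad), for 0.1 s.
2. the tray is tipped by more than 0.17 rad with its open edge within 12 mm of the foot of the fence (angle between tray's own z axis and vertical above 0.17 rad and x of tray_edge in the frame of fence above -0.012 m and height (world z) of tray_edge below 0.02 m), for 0.2 s.
At the end, for the whole second after the job is handed in: Tray flat (0.03 rad) and at rest, open edge within 6 mm of the fence foot, square within 0.05 rad; each retainer flat (0.1 rad) and at rest on the tray floor, centre within 22 mm of the fence foot (rim within 6 mm); valves and can upright (0.2 rad), within 30 mm of their starts (x of tray_edge in the frame of fence above -0.006 m and angle between the y axis of tray and the y axis of fence, either way round below 0.05 rad and angle between tray's own z axis and vertical below 0.03 rad and x of each of retainer0_center, retainer1_center, retainer2_center, retainer3_center, retainer4_center in the frame of fence above -0.022 m and angle between each of retainer0_center, retainer1_center, retainer2_center, retainer3_center, retainer4_center's own z axis and vertical below 0.1 rad and z of retainer0_center in the frame of tray between 0.005 and 0.013 m and linear speed of each of retainer0, retainer1, retainer2, retainer3, retainer4, tray below 0.01 m/s and z of retainer1_center in the frame of tray between 0.005 and 0.013 m and z of retainer2_center in the frame of tray between 0.005 and 0.013 m and z of retainer3_center in the frame of tray between 0.005 and 0.013 m and z of retainer4_center in the frame of tray between 0.005 and 0.013 m and distance of each of valve_a_center, valve_b_center, spray_can_center from where it was at the start of the episode below 0.03 m and angle between each of valve_a_center, valve_b_center, spray_can_center's own z axis and vertical below 0.2 rad); the robot touches nothing.
It fails at once if the tray is rammed into the fence (over 45 N) (contact force between tray and fence above 45 N).
It fails at once if a retainer slams down the tray (faster than 0.5 m/s) (linear speed of any of retainer0, retainer1, retainer2, retainer3, retainer4 above 0.5 m/s).
It fails at once if the tray is tipped beyond 0.68 rad (angle between tray's own z axis and vertical above 0.68 rad).
It fails at once if the fingers touch a retainer (over 1 N) (contact force between the fingers and retainer0 above 1 N or contact force between the fingers and retainer1 above 1 N or contact force between the fingers and retainer2 above 1 N or contact force between the fingers and retainer3 above 1 N or contact force between the fingers and retainer4 above 1 N).
It fails at once if a valve or the spray can is moved by over 50 mm or tipped by over 0.5 rad (distance of any of valve_a_center, valve_b_center, spray_can_center from where it was at the start of the episode above 0.05 m or angle between any of valve_a_center, valve_b_center, spray_can_center's own z axis and vertical above 0.5 rad).
It also fails if it takes over 54 s, if anything falls off the work surface, if the arm or the gripper's body presses on something with over 40 N, if the wrist force passes 120 N, or if a joint passes its speed limit or range.

## Working session

There is one attempt and no reset: what is moved stays moved. The work goes in short steps, Python scripts to look and compute and a shell command to move; the robot and the scene stay as the last step left them, time stands still between calls to the robot, and variables do not carry over. Pictures are saved under pics/ and viewed, and the job is handed in when it is done.

```bash
mkdir -p pics
python3 - <<'E'
from bench import r, optics
import cv2
for n in ("scene","top","wrist"):
    cv2.imwrite(f"pics/{n}0.png",optics.camera(n)[:,:,::-1])
    print(n,{k:v for k,v in optics.camera_model(n).items()})
s=r.read_state();print(s)
E
```

```text
scene {'camera_matrix': array([[432.52635126,   0.        , 288.91366007],
       [  0.        , 432.52635126, 213.68444065],
       [  0.        ,   0.        ,   1.        ]]), 'world_from_camera': array([[ 0.51956419,  0.49474489, -0.6966208 ,  1.23726263],
       [ 0.85442972, -0.29922082,  0.42475492, -0.34984834],
       [ 0.00170188, -0.81590097, -0.57818917,  0.56955476],
       [ 0.        ,  0.        ,  0.        ,  1.        ]])}
top {'camera_matrix': array([[458.20165484,   0.        , 280.11210356],
       [  0.        , 458.20165484, 210.87735985],
       [  0.        ,   0.        ,   1.        ]]), 'world_from_camera': array([[ 0.16270464, -0.96285661,  0.2154863 ,  0.46098424],
       [-0.98666844, -0.15956154,  0.0320236 , -0.01297655],
       [ 0.00354919, -0.21782392, -0.97598163,  0.9184536 ],
       [ 0.        ,  0.        ,  0.        ,  1.        ]])}
wrist {'camera_matrix': array([[303.8075188 ,   0.        , 276.10350836],
       [  0.        , 303.8075188 , 210.37698055],
       [  0.        ,   0.        ,   1.        ]]), 'tool_from_camera': array([[ 6.
[... 320 characters left out ...]
00e+00]])}
{'time': 0.15, 'joint_positions': array([ 1.27840225,  0.33272216, -0.0647176 ,  1.46076076,  0.02163288,
        1.34985478, -0.08849708]), 'joint_vel': array([-0.002635  , -0.00393937,  0.00082078, -0.00170462, -0.00033763,
       -0.00045196,  0.00091251]), 'joint_torque': array([ 8.82604691e-04, -6.23633838e+01,  2.48200604e-02, -3.90143824e+01,
       -6.13304554e-02,  3.73398000e-02,  4.60545539e-05]), 'ee_pos': array([ 0.16651332, -0.60213457,  0.23893367]), 'eef_rot': array([-0.70060638, -0.09547615,  0.70075494, -0.09474978]), 'ft_force': array([-0.45902004,  0.53952416, -0.30937347]), 'torque': array([-0.01482656,  0.02402739, -0.03631796]), 'width': 0.08693862085348376}
```

View pics/scene0.png

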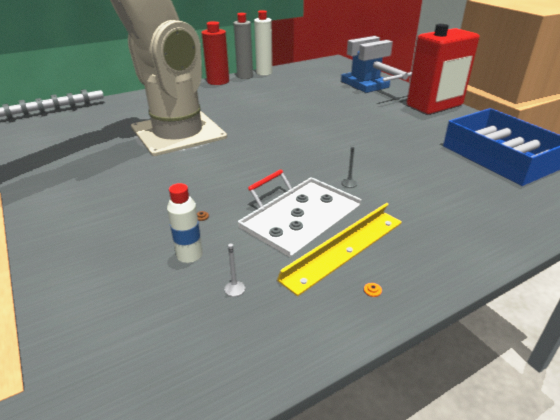

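View pics/top0.png

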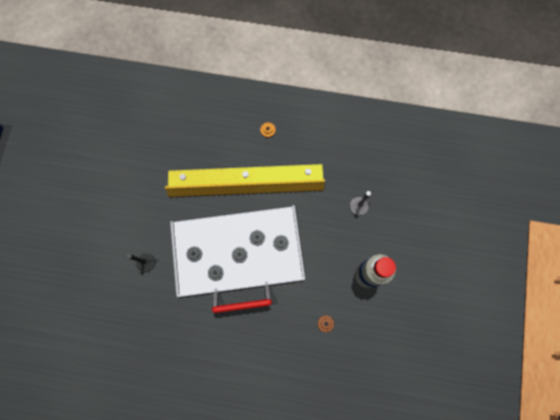

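View pics/wrist0.png

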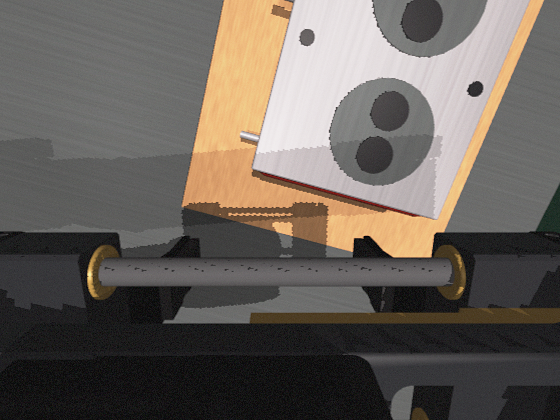

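The top view shows the fence face foot around (166,196)–(324,190), the tray with corners near (171,222), (294,207), (303,280), (178,296), the red bar at (214,309)–(271,302), and five dark retainers. The valves are at (145,263) and (360,206), and the can is at (378,270). The scene view agrees.

```bash
cat > h.py <<'E'
import numpy as np, cv2
from bench import r, optics
from scipy.spatial.transform import Rotation as R
def ray(name,uv,T=None):
    m=optics.camera_model(name); K=m["camera_matrix"]
    if T is None: T=m["world_from_camera"]
    uv=np.atleast_2d(uv).astype(float)
    d=np.c_[uv,np.ones(len(uv))]@np.linalg.inv(K).T@T[:3,:3].T
    return T[:3,3],d
def onz(name,uv,z,T=None):
    o,d=ray(name,uv,T); return o+d*((z-o[2])/d[:,2])[:,None]
def proj(name,P):
    m=optics.camera_model(name);T=np.linalg.inv(m["world_from_camera"])
    c=np.atleast_2d(P)@T[:3,:3].T+T[:3,3]; p=c@m["camera_matrix"].T; return p[:,:2]/p[:,2:]
def big(mask):
    n,l,s,c=cv2.connectedComponentsWithStats(mask.astype(np.uint8)); i=1+np.argmax(s[1:,4]); return l==i,s[i],c[i]
E
python3 - <<'E'
from h import *
im=optics.camera("top"); hsv=cv2.cvtColor(im,cv2.COLOR_RGB2HSV); H,S,V=cv2.split(hsv)
y,_,_=big((H>20)&(H<35)&(S>130)&(V>60))
# foot: lowest pixel of yellow per column
cols=np.arange(172,320); low=np.array([np.where(y[:,c])[0].max() for c in cols])
print("low",low[::15], "V along col245",V[165:205,245])
p=onz("top",np.c_[cols,low+0.5],0.0)
vx,vy,x0,y0=cv2.fitLine(p[:,:2].astype(np.float32),cv2.DIST_HUBER,0,.001,.001).ravel()
print("fence dir",vx,vy,"pt",x0,y0,"angle of y axis",np.arctan2(-vx*np.sign(vy),abs(vy)))
xs=np.where(y)[1];print("cols",xs.min(),xs.max())
w,_,_=big((S<60)&(V>120)&(np.arange(420)[:,None]>195))
w=cv2.morphologyEx(w.astype(np.uint8),cv2.MORPH_CLOSE,np.ones((25,25)))
c=max(cv2.findContours(w,0,1)[0],key=cv2.contourArea)
q=cv2.approxPolyDP(cv2.convexHull(c),6,True)[:,0]; print("tray",q.tolist())
for z in (0.004,0.016): print(z,onz("top",q,z).round(4).tolist())
# open edge
e,_,_=big(w)
cols=np.arange(182,286);top=np.array([np.where(e[:,c])[0].min() for c in cols])
p=onz("top",np.c_[cols,top-.5],0.004); l=cv2.fitLine(p[:,:2].astype(np.float32),cv2.DIST_HUBER,0,.001,.001).ravel();print("edge",l)
rd,_,cen=big(((H<6)|(H>174))&(S>150)&(V>70)&(np.arange(560)[None]<300))
rr=cv2.minAreaRect(np.argwhere(rd)[:,::-1].astype(np.float32));print("bar",cen,rr,onz("top",cen,.052), onz("top",cv2.boxPoints(rr),.05).round(4).tolist())
d=(V<95)&(cv2.erode(w,np.ones((9,9)))>0)
n,l,s,cc=cv2.connectedComponentsWithStats(d.astype(np.uint8))
for i in range(1,n):
    if s[i,4]>40: print("ret",cc[i],s[i,4],onz("top",cc[i],.009).round(4))
im=optics.camera("scene"); H,S,V=cv2.split(cv2.cvtColor(im,cv2.COLOR_RGB2HSV))
m=((H<6)|(H>174))&(S>150)&(V>70); m[:160]=0;m[200:]=0;m[:,:230]=0;m[:,310:]=0
rd,_,cen2=big(m);o1,d1=ray("scene",cen2);o2,d2=ray("top",cen)
A=np.c_[d1[0],-d2[0]];t=np.linalg.lstsq(A,o2-o1,rcond=None)[0];print("bar2view",o1+d1[0]*t[0],o2+d2[0]*t[1])
E
```

```text
low [196 194 193 192 193 192 191 191 190 183] V along col245 [ 81 101 150 201 223 227 227 227 230 231 221 186 172 199 221 227 227 227
 216 180 129 100  98  99  99 100 100  93  78  71  77  81  79  80  82  81
  79  79  80  80]
fence dir 0.20508757 -0.9787436 pt 0.69427294 0.08091968 angle of y axis 0.20655319
cols 165 324
tray [[294, 205], [304, 279], [176, 295], [171, 221]]
0.004 [[0.6797, -0.0091, 0.004], [0.5343, -0.0521, 0.004], [0.4626, 0.1911, 0.004], [0.6058, 0.2324, 0.004]]
0.016 [[0.6769, -0.0091, 0.016], [0.5333, -0.0516, 0.016], [0.4625, 0.1884, 0.016], [0.6039, 0.2292, 0.016]]
edge [ 0.29215252 -0.9563717   0.64290226  0.1100668 ]
bar [241.31343284 305.68159204] ((241.5189208984375, 305.6362609863281), (6.960959434509277, 59.67715072631836), 82.09283447265625) [[0.46309596 0.05705959 0.052     ]] [[0.453, 0.1116, 0.05], [0.4856, 0.0059, 0.05], [0.4735, 0.0021, 0.05], [0.441, 0.1074, 0.05]]
ret [194.3        255.06666667] 60 [[0.545  0.1706 0.009 ]]
bar2view [0.46285187 0.05677856 0.04880497] [0.46310364 0.0573143  0.04884889]
```

Run:
```python
from h import *
s=r.read_state();M=R.from_quat(s["eef_rot"]).as_matrix();print(M.round(3),s["ee_pos"])
a=.297;n=np.array([np.cos(a),np.sin(a),0])
loc=M.T@n;ang=np.degrees(np.arctan2(loc[2],loc[1]));print("spin needed",ang,ang-180, ang+180)
print("to bar hover",M.T@(np.array([.463,.057,.24])-s["ee_pos"])*100)
uv=np.array([(194,254),(216,273),(240,255),(257,238),(281,243)])
P=onz("top",uv,.009);e=np.array([.463,.057,0]);L=np.c_[n@(P-e).T,np.array([-np.sin(a),np.cos(a),0])@(P-e).T];print(L.round(3))
for q in ((166,196),(324,190)):
  p=onz("top",q,0)[0];print(p,p[:2]@[-.205,.979],p[:2]@[.979,.205])
for nm,q in (("va",(362,209)),("vb",(145,265)),("can",(372,285))):print(nm,onz("top",q,0))
```

```text
[[-0.     0.267 -0.964]
 [ 0.001 -0.964 -0.267]
 [-1.    -0.001  0.   ]] [ 0.16656483 -0.60224127  0.23919544]
spin needed -91.55584963615134 -271.5558496361513 88.44415036384866
to bar hover [-4.68023807e-02 -5.56360758e+01 -4.61449886e+01]
[[ 0.114  0.085]
 [ 0.071  0.046]
 [ 0.1   -0.005]
 [ 0.129 -0.043]
 [ 0.113 -0.09 ]]
[0.65629558 0.25497336 0.        ] 0.11507832640478158 0.6947829151993552
[ 0.72247021 -0.06548658  0.        ] -0.21221776051723557 0.6938735897817475
va [[ 0.69521183 -0.14837666  0.        ]]
vb [[0.51023961 0.26557533 0.        ]]
can [[ 0.5449262  -0.18717272  0.        ]]
```

```bash
python3 -m inch '[{"translation":[0,-1,-4.9],"spin":-5.7},{"translation":[0,-1,-4.9],"spin":-5.7},{"translation":[0,-1,-4.9],"spin":-5.7},{"translation":[0,-1,-4.9],"spin":-5.7},{"translation":[0,-1,-4.9],"spin":-5.7},{"translation":[0,-1,-4.9],"spin":-5.7},{"translation":[0,-1,-4.9],"spin":-5.7},{"translation":[0,-1,-4.9],"spin":-5.7},{"translation":[0,-1,-4.9],"spin":-5.7},{"translation":[0,-1,-4.9],"spin":-5.7},{"translation":[0,-1,-4.9],"spin":-5.7},{"translation":[0,-1,-4.9],"spin":-5.7},{"translation":[0,-1,-4.9],"spin":-5.7},{"translation":[0,-1,-4.9],"spin":-5.7}]' 0.3 20
cat > go.py <<'E'
import sys
from h import *
def report(x,y,z,a):
    s=r.read_state();M=R.from_quat(s["eef_rot"]).as_matrix();p=s["ee_pos"]
    n=np.array([np.cos(a),np.sin(a),0]);l=M.T@n
    print("t",s["time"],"pos",p.round(4),"down",(-M[2,0]).round(4),"F",s["ft_force"].round(2),"w",round(s["width"],4))
    print("shift cm",(M.T@(np.array([x,y,z])-p)*100).round(2),"spin deg",np.degrees(np.arctan2(l[2],l[1])).round(2))
if __name__=="__main__": report(*map(float,sys.argv[1:5]))
E
python3 go.py .463 .057 .15 .297
```

```text
time: 2.0
ee_pos: [0.444, -0.0042, 0.2375]
eef_rot: [0.466, 0.532, -0.466, 0.532]
ft_force: [1.2, 0.3, 0.4]
width: 0.0608
t 2.0 pos [ 0.444  -0.0042  0.2375] down 1.0 F [1.18 0.29 0.37] w 0.0608
shift cm [ 8.75  2.69 -5.82] spin deg -9.5
```

```bash
python3 -m inch '[{"translation":[0,1.4,-2.9],"spin":-4.7},{"translation":[0,1.0,-2.9],"spin":-4.7},{"translation":[2,0,0],"spin":0},{"translation":[2,0,0],"spin":0}]'
python3 - <<'E'
from h import *
s=r.read_state()
cv2.imwrite("pics/wrist1.png",optics.camera("wrist")[:,:,::-1])
M=R.from_quat(s["eef_rot"]).as_matrix();T=np.eye(4);T[:3,:3]=M;T[:3,3]=s["ee_pos"];T=T@optics.camera_model("wrist")["tool_from_camera"];np.save("T1.npy",T)
E
python3 go.py .463 .057 .054 .297
```

```text
time: 2.5
ee_pos: [0.4576, 0.0633, 0.1986]
eef_rot: [0.417, 0.57, -0.417, 0.573]
ft_force: [0.2, -0.4, -0.9]
width: 0.0605
t 2.55 pos [0.4564 0.0633 0.1963] down 1.0 F [-1.98  0.27 -2.05] w 0.0613
shift cm [14.23  0.42  0.77] spin deg 0.72
```

View pics/wrist1.png

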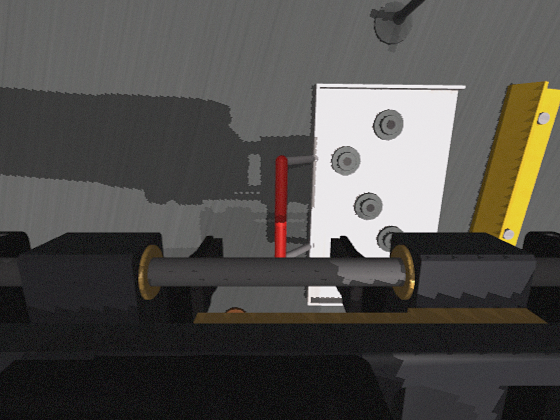

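The wrist view has the red bar at column ~281, rows 160–255, nearly centred between the fingers (col 276). The tray walls look parallel to the bar and the fence is slightly rotated against them. I'll check the bar line and the fence foot from here.

Run:
```python
from h import *
T=np.load("T1.npy");im=cv2.imread("pics/wrist1.png");H,S,V=cv2.split(cv2.cvtColor(im,cv2.COLOR_BGR2HSV))
m=((H<6)|(H>174))&(S>150)&(V>70);m[230:]=0
b,_,_=big(m);rows=np.arange(165,225);c=np.array([np.where(b[q])[0].mean() for q in rows])
p=onz("wrist",np.c_[c,rows],.052,T);l=cv2.fitLine(p[:,:2].astype(np.float32),2,0,.01,.01).ravel();print("bar",l,np.arctan2(-l[0]*np.sign(l[1]),abs(l[1])))
n=np.array([np.cos(.297),np.sin(.297)]);print("bar n offset vs est",(l[2:]-[.463,.057])@n, "ends",onz("wrist",[[281,157]],.052,T))
y,_,_=big((H>20)&(H<35)&(S>130)&(V>60));rows=np.arange(95,225);c=np.array([np.where(y[q])[0].min() for q in rows])
p=onz("wrist",np.c_[c-.5,rows],0,T);l=cv2.fitLine(p[:,:2].astype(np.float32),2,0,.01,.01).ravel();print("fence",l,np.arctan2(-l[0]*np.sign(l[1]),abs(l[1])),l[2:]@[.979,.205],c[::20])
# tray open edge right side
w=(S<60)&(V>150);w[:, :325]=0
rows=np.arange(100,225);c=np.array([np.where(w[q,:470])[0].max() for q in rows])
p=onz("wrist",np.c_[c+.5,rows],.004,T);l=cv2.fitLine(p[:,:2].astype(np.float32),2,0,.01,.01).ravel();print("edge",l,np.arctan2(-l[0]*np.sign(l[1]),abs(l[1])),l[2:]@n)
```

```text
bar [ 0.28580192 -0.9582887   0.46004438  0.07416457] 0.28984314
bar n offset vs est 0.002197045086457279 ends [[0.44913243 0.10901589 0.052     ]]
fence [ 0.21075289 -0.97753936  0.674358    0.1728978 ] 0.2123451 0.695640541240573 [506 502 495 490 485 479 474]
edge [ 0.29500338 -0.9554962   0.62921244  0.15598701] 0.29945907 0.6473147778313443
```

```bash
python3 -m inch '[{"translation":[3,0.4,0.5],"spin":0.5},{"translation":[3,0.2,0.2],"spin":0},{"translation":[3,0,0],"spin":0},{"translation":[2,0,0],"spin":0}]'
python3 go.py .464 .0575 .048 .295
```

```text
time: 3.05
ee_pos: [0.4661, 0.0575, 0.0856]
eef_rot: [0.42, 0.567, -0.419, 0.571]
ft_force: [-0.7, -1.3, -0.4]
width: 0.061
t 3.05 pos [0.4661 0.0575 0.0856] down 1.0 F [-0.65 -1.31 -0.37] w 0.061
shift cm [ 3.76 -0.22 -0.07] spin deg 0.25
```

```bash
python3 -m inch '[{"translation":[1.5,-0.2,0],"spin":0.2},{"translation":[1.3,0,0],"spin":0},{"translation":[0.8,0,0],"spin":0},{"translation":[0,0,0],"spin":0}]'
python3 go.py .464 .0575 .048 .295
```

```text
time: 3.55
ee_pos: [0.4644, 0.0564, 0.048]
eef_rot: [0.421, 0.566, -0.421, 0.57]
ft_force: [-0.4, 0.6, 0.5]
width: 0.0612
t 3.55 pos [0.4644 0.0564 0.048 ] down 1.0 F [-0.44  0.63  0.49] w 0.0612
shift cm [-0.   -0.   -0.12] spin deg -0.01
```

```bash
python3 -m inch '[{"translation":[0,0,0],"spin":0},{"translation":[0,0,0],"spin":0},{"translation":[0,0,0],"spin":0},{"translation":[0,0,0],"spin":0}]' 1 35
python3 go.py .464 .0575 .048 .21
```

```text
time: 4.05
ee_pos: [0.4655, 0.0565, 0.0494]
eef_rot: [0.422, 0.566, -0.421, 0.57]
ft_force: [-0.1, 0.3, 0.3]
width: 0.0288
t 4.05 pos [0.4655 0.0565 0.0494] down 1.0 F [-0.07  0.29  0.34] w 0.0288
shift cm [ 0.14 -0.11 -0.14] spin deg 4.86
```

```bash
python3 -m inch '[{"translation":[0,0,0],"spin":0},{"translation":[0,0,0],"spin":0},{"translation":[0,0,0],"spin":0}]'
python3 go.py .464 .0575 .048 .21
```

```text
time: 4.42
ee_pos: [0.4654, 0.0565, 0.0495]
eef_rot: [0.422, 0.566, -0.421, 0.57]
ft_force: [-0.4, -0.4, 0.1]
width: 0.0109
t 4.425 pos [0.4654 0.0565 0.0495] down 1.0 F [-0.41 -0.43  0.1 ] w 0.0109
shift cm [ 0.15 -0.11 -0.14] spin deg 4.85
```

```bash
python3 -m inch '[{"translation":[0,0.2,0],"spin":0.8},{"translation":[0,0.4,0],"spin":0.8},{"translation":[0,0.4,0],"spin":0.8},{"translation":[0,0.4,0],"spin":0.8},{"translation":[0,0.4,0],"spin":0.8},{"translation":[0,0.4,0],"spin":0.8},{"translation":[0,0.2,0],"spin":0},{"translation":[0,0,0],"spin":0}]'
python3 - <<'E'
from h import *
import go
go.report(.51,.066,.0495,.21)
cv2.imwrite("pics/top2.png",optics.camera("top")[:,:,::-1]);cv2.imwrite("pics/wrist2.png",optics.camera("wrist")[:,:,::-1])
E
```

```text
time: 5.42
ee_pos: [0.4897, 0.0633, 0.0495]
eef_rot: [0.446, 0.547, -0.446, 0.551]
ft_force: [-2.1, 0.4, 3.3]
width: 0.0108
t 5.425 pos [0.4897 0.0633 0.0495] down 1.0 F [-2.1   0.4   3.28] w 0.0108
shift cm [0.01 2.04 0.15] spin deg -0.25
```

View pics/top2.png

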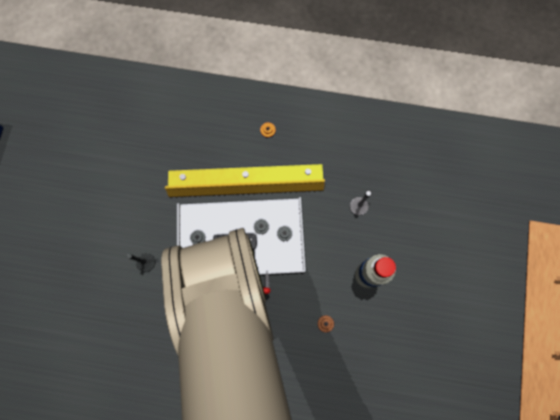

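View pics/wrist2.png

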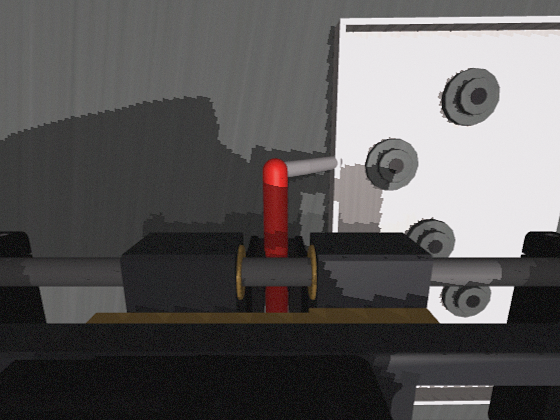

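The tray has followed the gripper and the gap is now about 20 mm, with the edge at row ~200 and the fence foot at row ~192. I'll measure how square it is and the gap.

```bash
cat > sq.py <<'E'
from h import *
def sq(im):
    H,S,V=cv2.split(cv2.cvtColor(im,cv2.COLOR_RGB2HSV))
    y,_,_=big((H>20)&(H<35)&(S>130)&(V>60)); e=(S<60)&(V>120)
    cols=np.arange(184,298); lo=np.array([np.where(y[:,c])[0].max() for c in cols])
    # subpixel-ish open edge: first bright row below the fence
    g=im.astype(float).mean(2); tp=[]
    for c,l in zip(cols,lo):
        q=np.where(e[l+1:l+40,c])[0]; tp.append(l+1+q[0] if len(q) else np.nan)
    tp=np.array(tp);ok=~np.isnan(tp)
    f=lambda p:cv2.fitLine(p[:,:2].astype(np.float32),cv2.DIST_HUBER,0,.001,.001).ravel()
    yaw=lambda l:np.arctan2(-l[0]*np.sign(l[1]),abs(l[1]))
    F=f(onz("top",np.c_[cols,lo+.5],0));E=f(onz("top",np.c_[cols[ok],tp[ok]-.5],.004))
    n=np.array([np.cos(yaw(F)),np.sin(yaw(F))])
    print("fence yaw %.4f edge yaw %.4f n_f %.4f gap mm %.1f"%(yaw(F),yaw(E),F[2:]@n,1000*(F[2:]-E[2:])@n))
if __name__=="__main__":
    import sys; sq(cv2.imread(sys.argv[1])[:,:,::-1].copy())
E
python3 sq.py pics/top2.png; python3 sq.py pics/top0.png
```

```text
fence yaw 0.2045 edge yaw 0.2158 n_f 0.6960 gap mm 18.1
fence yaw 0.1987 edge yaw 0.2983 n_f 0.6970 gap mm 45.9
```

```bash
python3 -m inch '[{"translation":[0,0.3,0],"spin":0.3},{"translation":[0,0.3,0],"spin":0},{"translation":[0,0.3,0],"spin":0},{"translation":[0,0.3,0],"spin":0},{"translation":[0,0.2,0],"spin":0}]'
python3 go.py .51 .066 .0495 .205
python3 -m inch '[{"translation":[0,0.1,0],"spin":0},{"translation":[0,0.1,0],"spin":0}]'
python3 go.py .51 .066 .0495 .205
```

```text
time: 6.15
ee_pos: [0.5038, 0.0657, 0.0495]
eef_rot: [0.448, 0.545, -0.448, 0.549]
ft_force: [-4.0, -0.1, 4.4]
width: 0.0109
t 6.15 pos [0.5038 0.0657 0.0495] down 1.0 F [-3.97 -0.09  4.39] w 0.0109
shift cm [-0.    0.62  0.09] spin deg -0.32
time: 6.4
ee_pos: [0.5059, 0.0661, 0.0495]
eef_rot: [0.448, 0.545, -0.448, 0.549]
ft_force: [-2.9, -1.3, 3.9]
width: 0.0108
t 6.4 pos [0.5059 0.0661 0.0495] down 1.0 F [-2.94 -1.26  3.92] w 0.0108
shift cm [-0.    0.4   0.09] spin deg -0.32
```

```bash
python3 -m inch '[{"translation":[0,0.1,0],"spin":0},{"translation":[0,0.1,0],"spin":0}]'
python3 -m inch '[{"translation":[0,0.1,0],"spin":0},{"translation":[0,0.1,0],"spin":0}]'
```

```text
time: 6.65
ee_pos: [0.5068, 0.0657, 0.0494]
eef_rot: [0.447, 0.546, -0.449, 0.549]
ft_force: [-8.4, -1.6, 11.0]
width: 0.0112
time: 6.9
ee_pos: [0.5068, 0.0657, 0.0494]
eef_rot: [0.445, 0.547, -0.45, 0.548]
ft_force: [-8.7, -1.7, 11.4]
width: 0.0109
```

```bash
python3 -m inch '[{"translation":[0,0.15,0],"spin":0},{"translation":[0,0.15,0],"spin":0},{"translation":[0,0.1,0],"spin":0}]'
python3 - <<'E'
from h import *
import go,sq
go.report(.51,.066,.0495,.205)
im=optics.camera("top");cv2.imwrite("pics/top3.png",im[:,:,::-1])
sq.sq(im)
c=im[170:300,150:330,::-1];cv2.imwrite("pics/top3c.png",cv2.resize(c,None,fx=4,fy=4,interpolation=2))
E
```

```text
time: 7.28
ee_pos: [0.5068, 0.0658, 0.0495]
eef_rot: [0.442, 0.548, -0.453, 0.547]
ft_force: [-7.6, -2.4, 9.6]
width: 0.0108
t 7.275 pos [0.5068 0.0658 0.0495] down 0.9999 F [-7.57 -2.37  9.59] w 0.0108
shift cm [-0.01  0.32  0.04] spin deg -0.28
fence yaw 0.1977 edge yaw 0.2062 n_f 0.6995 gap mm 4.5
```

View pics/top3c.png

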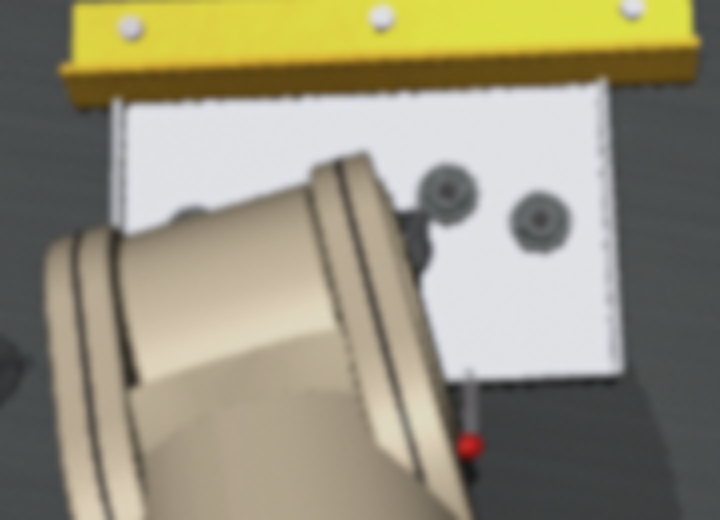

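The open edge touches the fence along its full width and is square within about 0.01 rad, at a light force. Next is tipping; this helper works out the arc.

```bash
cat > arc.py <<'E'
import sys
from h import *
from scipy.optimize import brentq
n=np.array([np.cos(.205),np.sin(.205),0]);Z0=.0495;P0=np.array([.5068,.0658,Z0])
f=lambda t:-.185*np.cos(t)+.05*np.sin(t)+.185
h=lambda t:.185*np.sin(t)+.05*np.cos(t)-.05
def rep(targets=()):
    s=r.read_state();M=R.from_quat(s["eef_rot"]).as_matrix();p=s["ee_pos"]
    th=brentq(lambda t:h(t)-(p[2]-Z0),-.2,.9);d=p-P0
    print("t %.2f tilt %.2f deg fwd err mm %.1f lat mm %.1f F"%(s["time"],np.degrees(th),1000*(d@n-f(th)),1000*(d@[-n[1],n[0],0])),s["ft_force"].round(1),"w",s["width"].round(4),"toolx",M[:,0].round(3))
    for a in targets:
        t=np.radians(a);q=P0+n*f(t)+np.array([0,0,h(t)]);print(a,(M.T@(q-p)*100).round(2))
if __name__=="__main__": rep([float(a) for a in sys.argv[1:]])
E
python3 arc.py 1 2 5
python3 -m inch '[{"translation":[-0.33,0.1,0],"spin":0},{"translation":[-0.33,0.1,0],"spin":0},{"translation":[-0.33,0.12,0],"spin":0},{"translation":[-0.33,0.12,0],"spin":0}]' 1 25
python3 arc.py 5 8 10
```

```text
time: 7.82
ee_pos: [0.5101, 0.0664, 0.0616]
eef_rot: [0.441, 0.549, -0.454, 0.546]
ft_force: [-2.1, -0.8, -4.3]
width: 0.0111Traceback (most recent call last):
  File "arc.py", line 13, in <module>
    if __name__=="__main__": rep([float(a) for a in sys.argv[1:]])
                             ~~~^^^^^^^^^^^^^^^^^^^^^^^^^^^^^^^^^^
  File "arc.py", line 10, in rep
    print("t %.2f tilt %.2f deg fwd err mm %.1f lat mm %.1f F"%(s["time"],np.degrees(th),1000*(d@n-f(th)),1000*(d@[-n[1],n[0],0])),s["ft_force"].round(1),"w",s["width"].round(4),"toolx",M[:,0].round(3))
                                                                                                                                                              ^^^^^^^^^^^^^^^^
AttributeError: 'float' object has no attribute 'round'
Traceback (most recent call last):
  File "arc.py", line 13, in <module>
    if __name__=="__main__": rep([float(a) for a in sys.argv[1:]])
                             ~~~^^^^^^^^^^^^^^^^^^^^^^^^^^^^^^^^^^
  File "arc.py", line 10, in rep
    print("t %.2f tilt %.2f deg fwd err mm %.1f lat mm %.1f F"%(s["time"],np.degrees(th),1000*(d@n-f(th)),1000*(d@[-n[1],n[0],0])),s["ft_force"].round(1),"w",s["width"].round(4),"toolx",M[:,0].round(3))
                                                                                                                                                              ^^^^^^^^^^^^^^^^
AttributeError: 'float' object has no attribute 'round'
```

```bash
sed -i 's/s\["width"\].round(4)/round(s["width"],4)/' arc.py
cat > look.py <<'E'
import sys
from h import *
a=optics.camera("top")[150:330,130:330,::-1];b=optics.camera("scene")[130:300,215:415,::-1]
f=lambda i:cv2.resize(i,None,fx=2,fy=2,interpolation=2)
a,b=f(a),f(b);b=cv2.copyMakeBorder(b,0,a.shape[0]-b.shape[0],0,0,0)
cv2.imwrite(f"pics/{sys.argv[1]}.png",np.hstack([a,b]))
E
python3 arc.py 5 8 10; python3 look.py tilt4
```

```text
t 7.83 tilt 3.79 deg fwd err mm -0.4 lat mm -0.0 F [-2.1 -0.8 -4.3] w 0.0111 toolx [-0.015 -0.011 -1.   ]
5.0 [-0.38  0.16 -0.  ]
8.0 [-1.32  0.52  0.  ]
10.0 [-1.94  0.78  0.01]
```

View pics/tilt4.png

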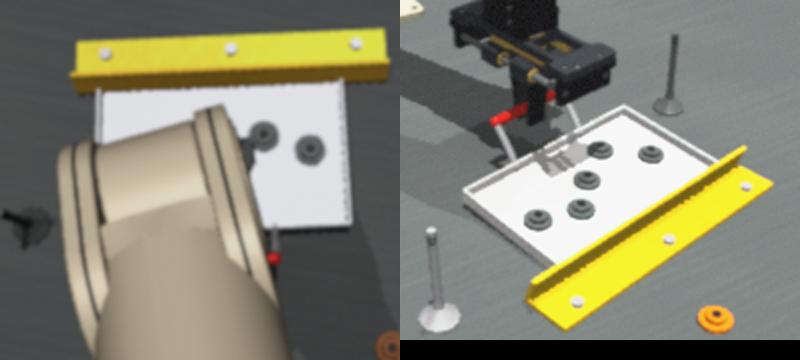

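The tray is tipping about its edge at the fence. The retainers are still in place and all five show clearly in the scene view.

```bash
python3 -m inch '[{"translation":[-0.34,0.14,0],"spin":0},{"translation":[-0.34,0.14,0],"spin":0},{"translation":[-0.34,0.14,0],"spin":0},{"translation":[-0.34,0.14,0],"spin":0},{"translation":[-0.34,0.14,0],"spin":0}]'
python3 arc.py 10 11 12 14
```

```text
time: 8.55
ee_pos: [0.5163, 0.0677, 0.0792]
eef_rot: [0.44, 0.55, -0.455, 0.545]
ft_force: [-5.0, -0.4, -3.4]
width: 0.0109
t 8.55 tilt 9.44 deg fwd err mm -1.0 lat mm -0.0 F [-5.  -0.4 -3.4] w 0.0109 toolx [-0.018 -0.012 -1.   ]
10.0 [-0.17  0.17 -0.  ]
11.0 [-0.48  0.31 -0.  ]
12.0 [-0.78  0.46 -0.  ]
14.0 [-1.38  0.76  0.  ]
```

```bash
python3 -m inch '[{"translation":[-0.05,0.02,0],"spin":0},{"translation":[-0.05,0.02,0],"spin":0},{"translation":[-0.05,0.02,0],"spin":0},{"translation":[-0.05,0.02,0],"spin":0},{"translation":[-0.05,0.02,0],"spin":0},{"translation":[-0.05,0.02,0],"spin":0},{"translation":[-0.05,0.02,0],"spin":0},{"translation":[-0.05,0.02,0],"spin":0}]'
python3 arc.py 11 12 ; python3 look.py tilt11
```

```text
time: 9.55
ee_pos: [0.5183, 0.0681, 0.0839]
eef_rot: [0.44, 0.55, -0.455, 0.545]
ft_force: [-4.7, -1.6, -3.0]
width: 0.0113
t 9.55 tilt 11.00 deg fwd err mm -1.2 lat mm -0.1 F [-4.7 -1.6 -3. ] w 0.0113 toolx [-0.018 -0.012 -1.   ]
11.0 [-0.    0.12 -0.01]
12.0 [-0.31  0.27 -0.  ]
```

View pics/tilt11.png

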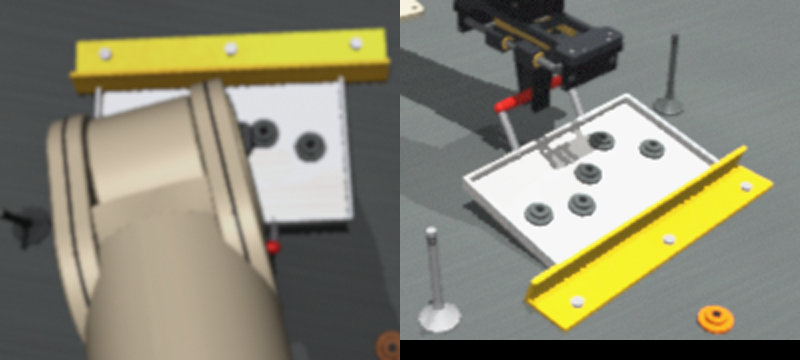

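No retainer has slid yet at 11°. Tipping on slowly.

```bash
python3 -m inch '[{"translation":[-0.045,0.026,0],"spin":0},{"translation":[-0.045,0.026,0],"spin":0},{"translation":[-0.045,0.026,0],"spin":0},{"translation":[-0.045,0.026,0],"spin":0},{"translation":[-0.045,0.026,0],"spin":0},{"translation":[-0.045,0.026,0],"spin":0},{"translation":[-0.045,0.026,0],"spin":0},{"translation":[-0.045,0.026,0],"spin":0},{"translation":[-0.045,0.026,0],"spin":0},{"translation":[-0.045,0.026,0],"spin":0},{"translation":[-0.045,0.026,0],"spin":0},{"translation":[-0.045,0.026,0],"spin":0}]'
python3 arc.py 14 15 16; python3 look.py tilt13
```

```text
time: 11.15
ee_pos: [0.5207, 0.0687, 0.0894]
eef_rot: [0.44, 0.55, -0.456, 0.545]
ft_force: [-4.2, -1.3, -1.8]
width: 0.0107
t 11.15 tilt 12.85 deg fwd err mm -1.5 lat mm -0.0 F [-4.2 -1.3 -1.8] w 0.0107 toolx [-0.02  -0.013 -1.   ]
14.0 [-0.35  0.33 -0.  ]
15.0 [-0.64  0.49  0.  ]
16.0 [-0.93  0.65  0.  ]
```

View pics/tilt13.png

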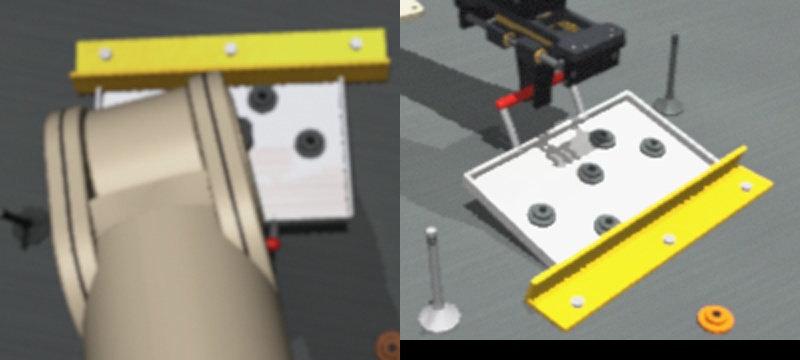

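One retainer is now on its way down at the fence (607,226). Continuing.

```bash
python3 -m inch '[{"translation":[-0.043,0.031,0],"spin":0},{"translation":[-0.043,0.031,0],"spin":0},{"translation":[-0.043,0.031,0],"spin":0},{"translation":[-0.043,0.031,0],"spin":0},{"translation":[-0.043,0.031,0],"spin":0},{"translation":[-0.043,0.031,0],"spin":0},{"translation":[-0.043,0.031,0],"spin":0},{"translation":[-0.043,0.031,0],"spin":0},{"translation":[-0.043,0.031,0],"spin":0},{"translation":[-0.043,0.031,0],"spin":0},{"translation":[-0.043,0.031,0],"spin":0},{"translation":[-0.043,0.031,0],"spin":0},{"translation":[-0.043,0.031,0],"spin":0},{"translation":[-0.043,0.031,0],"spin":0}]'
python3 arc.py 16 17 18; python3 look.py tilt15
```

```text
time: 13.0
ee_pos: [0.524, 0.0693, 0.096]
eef_rot: [0.439, 0.55, -0.457, 0.544]
ft_force: [-5.1, -0.7, -2.0]
width: 0.0117
t 13.00 tilt 15.13 deg fwd err mm -1.9 lat mm -0.1 F [-5.1 -0.7 -2. ] w 0.0117 toolx [-0.023 -0.014 -1.   ]
16.0 [-0.26  0.34 -0.01]
17.0 [-0.55  0.5  -0.  ]
18.0 [-0.83  0.68 -0.  ]
```

View pics/tilt15.png

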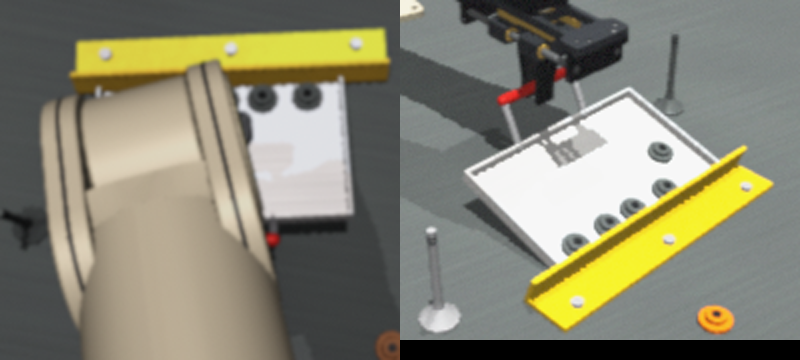

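Four retainers are down, and one is left at (660,151).

```bash
python3 -m inch '[{"translation":[-0.043,0.033,0],"spin":0},{"translation":[-0.043,0.033,0],"spin":0},{"translation":[-0.043,0.033,0],"spin":0},{"translation":[-0.043,0.033,0],"spin":0},{"translation":[-0.043,0.033,0],"spin":0},{"translation":[-0.043,0.033,0],"spin":0},{"translation":[-0.043,0.033,0],"spin":0},{"translation":[-0.043,0.033,0],"spin":0},{"translation":[-0.043,0.033,0],"spin":0},{"translation":[-0.043,0.033,0],"spin":0},{"translation":[-0.043,0.033,0],"spin":0},{"translation":[-0.043,0.033,0],"spin":0},{"translation":[-0.043,0.033,0],"spin":0},{"translation":[-0.043,0.033,0],"spin":0},{"translation":[-0.043,0.033,0],"spin":0}]'
python3 arc.py 18 20; python3 look.py tilt17
```

```text
time: 14.98
ee_pos: [0.5283, 0.0703, 0.1043]
eef_rot: [0.438, 0.551, -0.458, 0.544]
ft_force: [-5.9, -2.4, -0.4]
width: 0.0109
t 14.97 tilt 18.01 deg fwd err mm -2.6 lat mm 0.0 F [-5.9 -2.4 -0.4] w 0.0109 toolx [-0.025 -0.016 -1.   ]
18.0 [-0.    0.25 -0.  ]
20.0 [-0.57  0.61  0.  ]
```

View pics/tilt17.png

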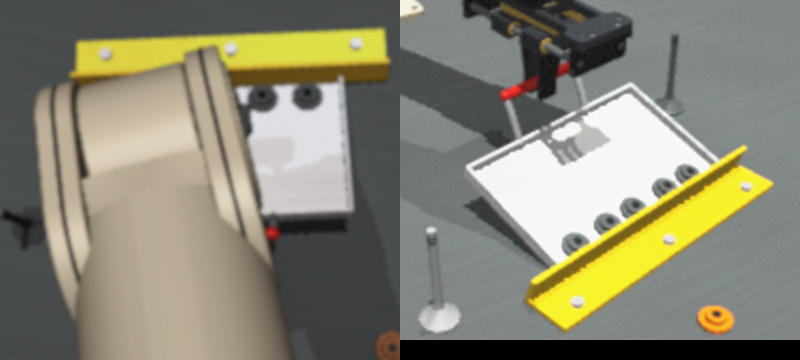

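All five are now in one row along the fence, at (575,243), (607,226), (632,208), (664,188) and (687,174). I'll settle briefly and then lower.

```bash
python3 -m inch '[{"translation":[-0.03,0.02,0],"spin":0},{"translation":[-0.03,0.02,0],"spin":0},{"translation":[-0.03,0.02,0],"spin":0},{"translation":[0,0,0],"spin":0},{"translation":[0,0,0],"spin":0}]'
python3 arc.py 18 16 14 12 8 4 0; python3 look.py tilt18
```

```text
time: 15.7
ee_pos: [0.5293, 0.0705, 0.1061]
eef_rot: [0.438, 0.55, -0.458, 0.544]
ft_force: [-4.9, -0.8, -1.1]
width: 0.0112
t 15.70 tilt 18.66 deg fwd err mm -2.8 lat mm 0.0 F [-4.9 -0.8 -1.1] w 0.0112 toolx [-0.025 -0.016 -1.   ]
18.0 [ 0.18  0.16 -0.  ]
16.0 [ 0.75 -0.18 -0.01]
14.0 [ 1.34 -0.5  -0.01]
12.0 [ 1.94 -0.8  -0.02]
8.0 [ 3.17 -1.33 -0.03]
4.0 [ 4.43 -1.78 -0.04]
0.0 [ 5.72 -2.14 -0.05]
```

View pics/tilt18.png

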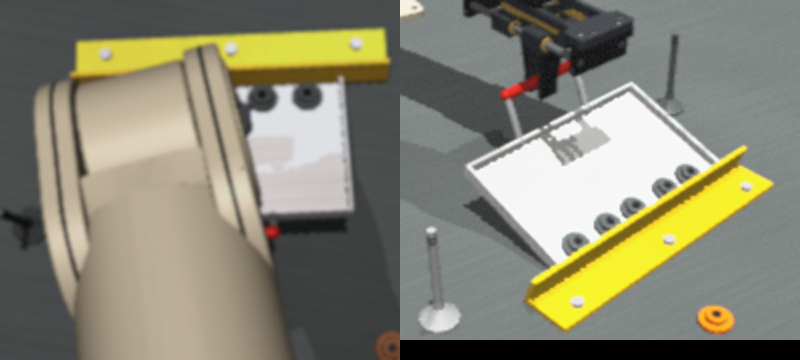

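```bash
python3 -m inch '[{"translation":[0.12,-0.03,0],"spin":0},{"translation":[0.22,-0.07,0],"spin":0},{"translation":[0.22,-0.09,0],"spin":0},{"translation":[0.22,-0.10,0],"spin":0},{"translation":[0.22,-0.10,0],"spin":0},{"translation":[0.22,-0.10,0],"spin":0},{"translation":[0.22,-0.10,0],"spin":0},{"translation":[0.22,-0.10,0],"spin":0}]'
python3 arc.py 12 8 4 0
```

```text
time: 16.8
ee_pos: [0.5215, 0.0688, 0.0914]
eef_rot: [0.437, 0.55, -0.458, 0.545]
ft_force: [-7.0, -1.0, 1.3]
width: 0.0113
t 16.80 tilt 13.55 deg fwd err mm -1.9 lat mm -0.0 F [-7.  -1.   1.3] w 0.0113 toolx [-0.025 -0.018 -1.   ]
12.0 [ 0.46 -0.04 -0.01]
8.0 [ 1.69 -0.57 -0.02]
4.0 [ 2.95 -1.02 -0.03]
0.0 [ 4.23 -1.38 -0.05]
```

```bash
python3 -m inch '[{"translation":[0.22,-0.09,0],"spin":0},{"translation":[0.22,-0.09,0],"spin":0},{"translation":[0.22,-0.09,0],"spin":0},{"translation":[0.22,-0.08,0],"spin":0},{"translation":[0.22,-0.08,0],"spin":0},{"translation":[0.22,-0.08,0],"spin":0},{"translation":[0.22,-0.07,0],"spin":0},{"translation":[0.22,-0.07,0],"spin":0},{"translation":[0.22,-0.06,0],"spin":0},{"translation":[0.22,-0.06,0],"spin":0},{"translation":[0.22,-0.06,0],"spin":0},{"translation":[0.22,-0.05,0],"spin":0}]'
python3 arc.py 4 2 0; python3 look.py low5
```

```text
time: 18.3
ee_pos: [0.512, 0.0669, 0.0676]
eef_rot: [0.436, 0.55, -0.458, 0.546]
ft_force: [-7.8, -0.6, 0.4]
width: 0.0111
t 18.30 tilt 5.70 deg fwd err mm -0.6 lat mm -0.0 F [-7.8 -0.6  0.4] w 0.0111 toolx [-0.024 -0.02  -1.   ]
4.0 [ 0.54 -0.12 -0.01]
2.0 [ 1.18 -0.31 -0.02]
0.0 [ 1.83 -0.48 -0.03]
```

View pics/low5.png

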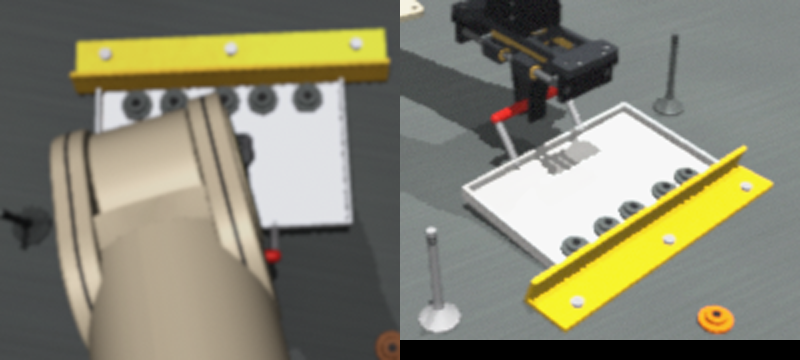

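The row is intact. I'll lay the tray down gently now.

```bash
python3 -m inch '[{"translation":[0.2,-0.05,0],"spin":0},{"translation":[0.2,-0.05,0],"spin":0},{"translation":[0.2,-0.05,0],"spin":0},{"translation":[0.2,-0.04,0],"spin":0},{"translation":[0.2,-0.04,0],"spin":0},{"translation":[0.2,-0.04,0],"spin":0},{"translation":[0.15,-0.03,0],"spin":0},{"translation":[0.12,-0.02,0],"spin":0}]'
python3 arc.py 1 0
```

```text
time: 19.4
ee_pos: [0.5078, 0.0659, 0.0535]
eef_rot: [0.436, 0.55, -0.459, 0.546]
ft_force: [-6.9, -1.2, -0.1]
width: 0.0108
t 19.40 tilt 1.24 deg fwd err mm -0.1 lat mm -0.1 F [-6.9 -1.2 -0.1] w 0.0108 toolx [-0.025 -0.021 -0.999]
1.0 [ 0.08 -0.01 -0.01]
0.0 [ 0.4  -0.09 -0.01]
```

```bash
python3 -m inch '[{"translation":[0.15,-0.02,0],"spin":0},{"translation":[0.12,-0.02,0],"spin":0},{"translation":[0.1,-0.01,0],"spin":0},{"translation":[0.06,0,0],"spin":0},{"translation":[0.05,0,0],"spin":0}]'
python3 arc.py 1 0
```

```text
time: 20.02
ee_pos: [0.5068, 0.0657, 0.0494]
eef_rot: [0.435, 0.55, -0.459, 0.546]
ft_force: [-9.2, -2.0, 7.8]
width: 0.0107
t 20.02 tilt -0.03 deg fwd err mm -0.0 lat mm -0.1 F [-9.2 -2.   7.8] w 0.0107 toolx [-0.025 -0.022 -0.999]
1.0 [-0.33  0.08 -0.01]
0.0 [-0.01  0.   -0.01]
```

```bash
python3 -m inch '[{"translation":[0,0,0],"spin":0},{"translation":[0,0,0],"spin":0}]'; python3 -m inch '[{"translation":[0,0,0],"spin":0},{"translation":[0,0,0],"spin":0},{"translation":[0,0,0],"spin":0},{"translation":[0,0,0],"spin":0},{"translation":[0,0,0],"spin":0}]' 0.4 25
python3 arc.py; python3 look.py rel
python3 - <<'E'
from h import *
import sq
sq.sq(optics.camera("top"))
E
```

```text
time: 20.27
ee_pos: [0.5068, 0.0657, 0.0497]
eef_rot: [0.435, 0.55, -0.459, 0.546]
ft_force: [-6.3, -2.8, -0.6]
width: 0.0109
time: 20.9
ee_pos: [0.5111, 0.0667, 0.052]
eef_rot: [0.438, 0.548, -0.456, 0.548]
ft_force: [-0.4, -0.4, -0.6]
width: 0.0497
t 20.90 tilt 0.77 deg fwd err mm 3.7 lat mm 0.0 F [-0.4 -0.4 -0.6] w 0.0497 toolx [-0.016 -0.02  -1.   ]
fence yaw 0.2071 edge yaw 0.1797 n_f 0.6990 gap mm 7.5
```

View pics/rel.png

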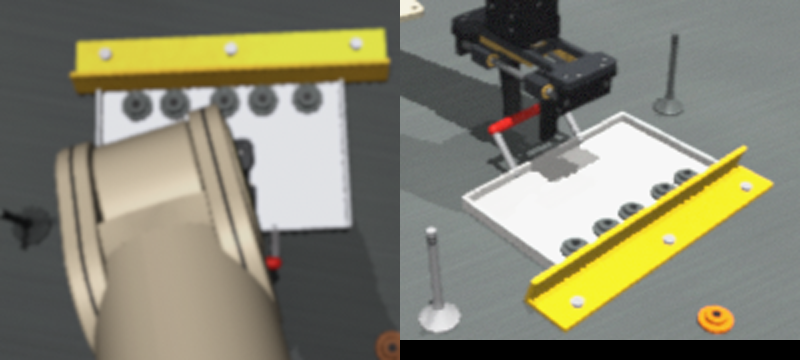

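Released; the edge-fit number is spoiled by the dark retainers sitting on the edge. Next I'll rise clear of the bar, move aside and check.

```bash
python3 -m inch '[{"translation":[0,-0.3,0],"spin":0},{"translation":[-0.6,0,0],"spin":0},{"translation":[-1.5,0,0],"spin":0},{"translation":[-3,0,0],"spin":0},{"translation":[-4,0,0],"spin":0},{"translation":[-5,0,0],"spin":0},{"translation":[-4,-4,0],"spin":0},{"translation":[0,-4,4],"spin":0},{"translation":[0,0,5],"spin":0},{"translation":[0,0,5],"spin":0},{"translation":[0,0,5],"spin":0},{"translation":[0,0,5],"spin":0},{"translation":[0,0,0],"spin":0}]'
python3 - <<'E'
from h import *
im=optics.camera("top");cv2.imwrite("pics/top9.png",im[:,:,::-1])
c=im[165:325,130:390,::-1];cv2.imwrite("pics/top9c.png",cv2.resize(c,None,fx=3,fy=3,interpolation=2))
cv2.imwrite("pics/scene9.png",optics.camera("scene")[:,:,::-1])
E
```

```text
time: 22.68
ee_pos: [0.4812, -0.1854, 0.2583]
eef_rot: [0.438, 0.545, -0.453, 0.554]
ft_force: [-0.5, 0.1, 0.3]
width: 0.0521
```

View pics/top9c.png

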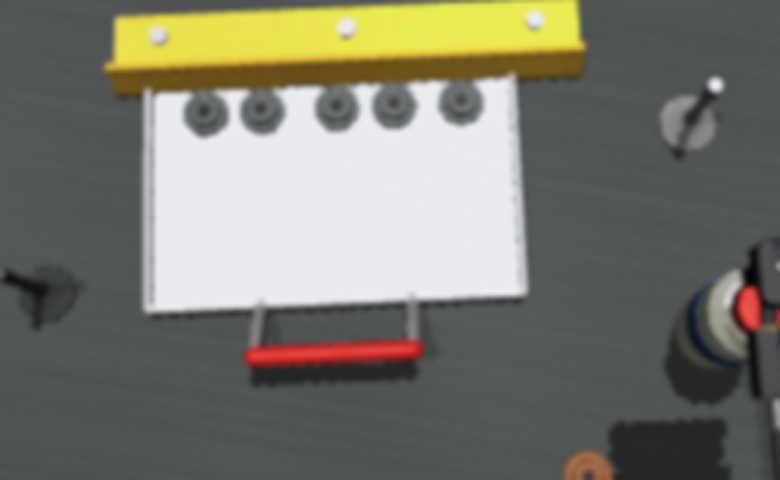

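View pics/scene9.png

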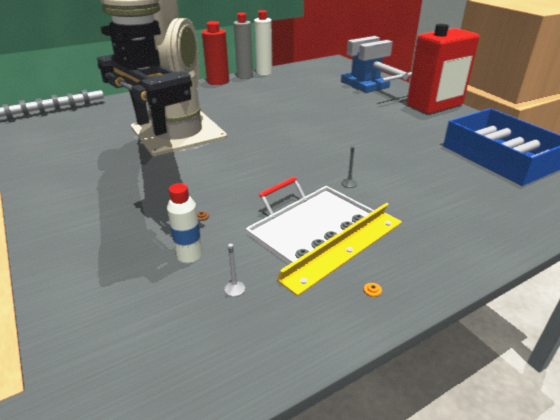

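The tray is flat at the fence with all five in a row; valves and can are untouched, and the gripper is clear above the can. Numeric check next.

```bash
python3 - <<'E'
from h import *
im=cv2.imread("pics/top9.png")[:,:,::-1].copy();H,S,V=cv2.split(cv2.cvtColor(im,cv2.COLOR_RGB2HSV))
y,_,_=big((H>20)&(H<35)&(S>130)&(V>60))
a=.207;n=np.array([np.cos(a),np.sin(a)]);nf=.6960
g=(V<125)&(S<90); 
pts=[(130+205/3,165+112/3),(130+262/3,165+110/3),(130+337/3,165+107/3),(130+394/3,165+104/3),(130+461/3,165+102/3)]
for p in pts:
    P=onz("top",p,.011)[0];print("ret n rel fence mm",1000*(P[:2]@n-nf))
rd,_,cen=big(((H<6)|(H>174))&(S>150)&(V>70)&(np.arange(560)[None]<300))
rr=cv2.minAreaRect(np.argwhere(rd)[:,::-1].astype(np.float32));b=onz("top",cv2.boxPoints(rr),.05)[:,:2]
e=b[1]-b[0] if np.linalg.norm(b[1]-b[0])>.05 else b[2]-b[1];print("bar yaw",np.arctan2(-e[0]*np.sign(e[1]),abs(e[1])))
P=onz("top",cen,.052)[0];print("edge rel fence from bar mm",1000*(P[:2]@n+.185-nf))
for q in ((130+185/3,165+91/3),(130+430/3,165+80/3),(130+502/3,165+79/3)):
    print("edge pt",1000*(onz("top",q,.004)[0,:2]@n-nf))
# movement of bystanders
o=cv2.imread("pics/scene0.png").astype(int);w=cv2.imread("pics/scene9.png").astype(int)
for nm,(u0,u1,v0,v1) in dict(can=(165,202,184,264),va=(222,248,240,298),vb=(340,360,145,190)).items():
    print(nm,np.abs(o-w)[v0:v1,u0:u1].mean())
E
python3 go.py .5 0 .25 .2
```

```text
ret n rel fence mm -20.39437717844772
ret n rel fence mm -20.64747839479397
ret n rel fence mm -20.723124327939324
ret n rel fence mm -20.276620453102634
ret n rel fence mm -20.820403800303588
bar yaw 0.20590886830969132
edge rel fence from bar mm -3.266422652880241
edge pt -3.2168045530495126
edge pt -2.5784317066469553
edge pt -3.9783474208189284
can 7.161036036036036
va 1.3337754199823166
vb 1.46
t 22.775 pos [ 0.4816 -0.1814  0.2585] down 0.9997 F [0.61 0.64 0.31] w 0.0521
shift cm [  0.41   5.64 -17.36] spin deg 0.76
```

Run:
```python
from h import *
for f in ("top3","top9"):
    g=cv2.imread(f"pics/{f}.png").astype(float).mean(2)
    o=[]
    for c in (182,184,186,188,252,271,273,275,292,294,296,298):
        col=g[188:206,c]; k=np.where(col>150)[0][0]; o.append(round(188+k-1+(150-col[k-1])/(col[k]-col[k-1]),2))
    print(f,o)
    w=g[262:285,255:290]; print([round(float(262+np.where(g[262:285,c]>150)[0].max()),1) for c in (285,290,295,300)])
```

```text
top3 [np.float64(196.1), np.float64(195.52), np.float64(195.5), np.float64(195.5), np.float64(192.77), np.float64(192.06), np.float64(191.58), np.float64(191.55), np.float64(190.87), np.float64(190.83), np.float64(190.83), np.float64(190.44)]
[263.0, 263.0, 263.0, 263.0]
top9 [np.float64(195.81), np.float64(195.3), np.float64(195.29), np.float64(195.3), np.float64(192.54), np.float64(191.8), np.float64(191.36), np.float64(191.35), np.float64(190.63), np.float64(190.58), np.float64(190.59), np.float64(190.21)]
[263.0, 263.0, 263.0, 263.0]
```

The open edge sits where it was when pressed on the fence (0.2 px closer, if anything), so the 3 mm reading is camera calibration bias. Handing in.

```bash
python3 -c "from bench import close_job; print(close_job())"
```

```text
the job is handed in; nothing more can be done
None
```

I handed the job in at about 23 s. The tray is flat against the fence with all five retainers in one row, and the gripper is open and clear of everything. No verdict came back.

**What I did:**
- **Slide:** I pinched the red bar, slid the tray flat and squared it to the fence. I then pressed it there for about half a second, with roughly 8 N at the wrist, which includes bench friction.
- **Tip:** I tipped it slowly about its edge to about 19°. The retainers had all slid down by 18°, and none was seen moving fast in the still pictures, though their speed was not measured.
- **Lower:** I laid the tray flat again with its edge still pressed on the fence, let go, and moved clear.

**Last checks:**
- **Squareness:** the bar and the fence agree in angle to about 0.001 rad.
- **Edge gap:** the camera reads the open edge about 3 mm from the fence foot. It sits where it was when pressed in contact, to within 0.2 pixel, so I take the 3 mm as calibration bias.
- **Retainers:** their centres read about 20.5 mm from the fence foot, against a limit of 22 mm. With the same bias removed they would be about 17 mm.
- **Valves and can:** by eye they are upright and where they started. The pixel comparison shows almost no change at the valves and a somewhat larger one at the can. I put that down to the arm's shadow but did not check it separately.
- **Discarded reading:** one automatic edge fit just after release gave a 7.5 mm gap and 0.027 rad. The retainers lying on the edge had spoiled it, so I did not use it.

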